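# Catch the tool case lid on a finger and lower it shut

## Robot

A 6-joint arm with a two-finger parallel gripper is mounted at the origin on a cart in front of the work surface, level with it; the furniture and walls round the work are solid. World frame = base frame: x ahead of the robot, y to its left, z up, the work surface at z = 0. Lengths are in m, angles in rad, forces in N, time in s.
With the tool pointing down it reaches from about 0.35 to 0.725 m from the base axis. Payload 6 kg.
Tool frame: the origin (TCP) lies on the centre line of the jaws, within the pads' length; the fingertips stand 19 mm ahead of it and the grasp point (between the pads) is the TCP (arm.tcp_to_tips is the distance from the TCP to the fingertips, in m); z points along the fingers, x is the direction in which the jaws open and shut, and the axes are right-handed (so a half turn about z gives the same grasp; the last joint's range is limited). The gripper opens to 85 mm and grips with 20 to 120 N. Pads are 22 mm wide; open, the fingers measure 114 mm over their backs; the gripper's body (76 mm by 85 mm) begins 54 mm behind the grasp point. The pads swing forward as they close: fully open they stand 13 mm farther back than shut.
Start: joints at [1.602, 0.04, 0.085, 0, -1.615, -0.334], TCP at [0.179, 0.573, 0.25] pointing down, gripper open.
Joint ranges: [-2.56, 2.56], [-1.29, 2.01], [-1.08, 1.49], [-3.29, 1.98], [-2.81, -0.18], [-2.99, 2.99]. Speed limits (rad/s): [2.57, 2.57, 3.01, 3.14, 3.14, 3.14].

## Interface

Orientations are given as a rotation vector (axis times angle).
In Python, from rig import arm gives the robot as it stands. Calls block until the motion is done:
- arm.goto(position, orientation): joint-space move of the TCP to a pose.
- arm.movel(position, feed=0.15, rotation=None, contact_N=None): straight line of the TCP; rotation=None keeps the orientation; feed is the mean speed in m/s. With contact_N (N) it stops when the force on the tool has changed by that much, and returns True; else False.
- arm.move_j(angles): joint-space move.
- arm.gripper_open() and arm.grab(strength=None): open the fingers fully, or close them until they stop; strength is the grip in N (None keeps the last).
- arm.pause(seconds).
- arm.solve_ik(position, orientation): joint angles nearest the present ones, or None.
- arm.read_camera(name): name is "scene" or "top" or "wrist"; returns a dict with "pixels" (480x640x3 uint8, red, green, blue), "depth" (480x640 float32, m along the optical axis (not along the pixel's ray), 0 where there is no reading), "fx", "fy", "cx", "cy" (pixels), "dist" ([k1, k2, p1, p2, k3] as OpenCV has them; the pictures are not rectified), "origin" and "orientation" of the camera in the world. Camera axes: x right, y up, looking along -z (the intrinsics and any distortion apply to the point x, -y, -z); pixel columns grow to the right and rows downward; lengths in m; the calibration is good to about 2 mm. A picture is of the moment at which its call begins.
A pose or a line that the arm cannot do raises arm.PlanningError and nothing moves.
- arm.finish_job(): hands the job in, once; it reports no verdict.
Trained networks look in a picture, given as the dict that the camera call returned (one of the last four; its "shot" number tells which), for a name from the list of things; names that differ only in an ending like _2 or _b are one class to them, and where a whole thing is asked for, a point or a joint stands for the part that bears it (a point fixed in the world has none). Each returns a list of dicts, best first, with "confidence" (0 to 1); they miss things now and then, are a little off and sometimes report something else, mostly with a low value. They report only what shows in the picture. A call takes as long as a camera call.
- arm.find_in(picture, label): "uv" ([column, row] in pixels, amid what is visible of it).
- arm.regions_of(picture, label): "region" (480x640 bool, what is visible of it) and "uv" ([column, row] in pixels, amid what is visible of it).
- arm.tip_of(picture, label): "uv" ([column, row] in pixels: a listed point, or the origin of a listed thing).
Readings, each from a call of its own:
- arm.get_clock(): time.
- arm.get_qpos(): joint angles.
- arm.get_qvel(): joint speeds.
- arm.get_joint_torque(): joint torques, N m.
- arm.get_tcp_pos(): TCP position.
- arm.get_tool_rot(): TCP orientation.
- arm.get_contact_force(): force on the tool from outside, world axes, zero at the start.
- arm.get_moment(): the same for the moment, N m.
- arm.get_width(): finger opening in m.
Only numpy, scipy, OpenCV 4.12 (cv2) and the standard library are available. Lean on these libraries where they do the work, as an engineer would, in place of code of your own. Each camera call takes 0.05 s, during which the arm holds its last target. There are 200 camera calls.

## Task

The red tool case stands open with its lid up. Tip the lid forward past its balance point, catch it on a finger as it starts to fall (the steel lift tab on its front edge is there for that), and lower it gently until it is fully shut: it must not slam. Only push and support the lid with the fingers, pinch and lift nothing, leave the case and the other things where they are, and finish clear of everything.

Things in the scene. Friction and masses are not known exactly. Their poses are not given: they have to be found in the camera images.
- tool_case: Red tool case, 150 deep (x) x 430 wide (y) x 61 mm high when shut, loose on the bench, about 2 kg, its front facing the robot's left. Origin on its underside; its x runs from its front (handle, latches) to its hinge side, z up. Front wall at x = -63 mm, back wall at +87; the carrying handle sticks out to x = -96 below z = 36. The lid is a tray 22 mm deep, 0.28 kg with its tab.
- tool_case_lid (a joint): Lid hinge angle in rad: 0 shut, about 1.57 upright, 1.83 at its back stop. Friction holds the lid where it starts, between 1.2 and 1.5 rad; pushed below about 1.15 it falls shut by itself in about a second, hitting at 3.5 rad/s; pushed back past 1.5 it falls to the stop. Its weight is about 1.2 N at the tab. Let go 3 mm above shut it does no harm; 10 mm is a slam.
- tab_lip (a point): Centre of the rolled lip of the steel lift tab, a strip 44 wide, 3 mm thick, riveted on top of the lid at the middle of its front edge. The lip is a round bar, 8 mm thick, along the case's y; the strip stands clear for 55 mm before the lid's front edge. It moves with the lid, 210 mm from the hinge axis; lid shut: x = -118, y = 0, z = 61 mm in the case's frame, with nothing but bench beneath it.
- tab_hinge (a point): Point on the hinge axis straight behind the tab, fixed to the case: x = +91, y = 0, z = 36.5 mm in the case's frame, with the case's axes.
- hex_fold: Red folding hex-key set, 36 x 95 x 26 mm, lying in the case; origin at its underside. Leave it.
- sand_block: Black sanding block, 42 x 70 x 30 mm, lying on the bench to the left of the case; origin at its underside. Leave it.
- torch: Black torch, 36 x 113 x 36 mm, lying to the left of the case; origin at its underside. Leave it.
- mug: White dotted mug, 82 x 114 x 91 mm, standing to the right of the case; origin at its underside. Leave it.

How it is judged:
On the way:
1. The falling lid is caught: below its balance point, between 1.05 and 0.3 rad, it rests on the fingers and moves slower than 1 rad/s (value of joint tool_case_lid between 0.3 and 1.05 rad and velocity of joint tool_case_lid above -1 rad/s and contact force between the fingers and tool_case above 0.15 N), for 0.2 s.
At the end, for the whole second after the job is handed in: The lid is shut (within 0.03 rad), the case stands flat and still within 25 mm of where it was, and the hex keys, sanding block, torch and mug are within 30 mm of where they were (value of joint tool_case_lid below 0.03 rad and distance of tool_case from where it was at the start of the episode below 0.025 m and angle between tool_case's own z axis and vertical below 0.05 rad and linear speed of tool_case below 0.02 m/s and distance of each of hex_fold, sand_block, torch, mug from where it was at the start of the episode below 0.03 m); the robot touches nothing.
It fails at once if The lid slams: it moves shut faster than 1.5 rad/s in the last 0.25 rad (value of joint tool_case_lid below 0.25 rad and velocity of joint tool_case_lid below -1.5 rad/s).
It fails at once if The case or its lid is pinched or forced: more than 15 N from the fingers (contact force between the fingers and tool_case above 15 N).
It fails at once if The case is lifted, tipped or shoved: 12 mm up, 0.1 rad or 25 mm along (height (world z) of tool_case above 0.012 m or angle between tool_case's own z axis and vertical above 0.1 rad or distance of tool_case from where it was at the start of the episode above 0.025 m).
It fails at once if One of the other things is lifted or moved more than 30 mm (distance of any of hex_fold, sand_block, torch, mug from where it was at the start of the episode above 0.03 m).
It also fails if it takes over 64 s, if anything falls off the work surface, if the arm or the gripper's body presses on something with over 40 N, if the wrist force passes 120 N, or if a joint passes its speed limit or range.

## Working session

There is one attempt and no reset: what is moved stays moved. The work goes in short steps, each a Python script; the robot and the scene stay as the last script left them, time stands still between calls to the robot, and variables do not carry over. Pictures are saved under pics/ and viewed, about 8 in all and at most 12, crops included, and the job is handed in when it is done.

```bash
ls; mkdir -p pics; cat > h.py <<'E'
import numpy as np, cv2
from scipy.spatial.transform import Rotation as R
from rig import arm
def cam_R(o):
    o=np.array(o,float)
    return o if o.shape==(3,3) else R.from_rotvec(o).as_matrix()
def px2w(p,uv,d=None):
    K=np.array([[p['fx'],0,p['cx']],[0,p['fy'],p['cy']],[0,0,1]])
    uv=np.array(uv,float).reshape(-1,2)
    n=cv2.undistortPoints(uv.reshape(-1,1,2),K,np.array(p['dist'],float)).reshape(-1,2)
    if d is None:
        i=np.clip(np.round(uv).astype(int),0,[639,479]); d=p['depth'][i[:,1],i[:,0]]
    c=np.c_[n[:,0]*d,-n[:,1]*d,-d*np.ones(len(n))]
    return c@cam_R(p['orientation']).T+np.array(p['origin'])
def ray(p,uv):
    a=px2w(p,uv,np.ones(1)); o=np.array(p['origin']); v=(a-o)[0]; return o,v/np.linalg.norm(v)
def save(p,name): cv2.imwrite('pics/'+name,p['pixels'][:,:,::-1])
E
python3 - <<'E'
from h import *
ims=[]
for c in ("scene","top"):
    p=arm.read_camera(c); save(p,c+'0.png')
    print(c,p['origin'],p['orientation'],p['fx'],p['dist'])
    for l in ("tool_case","tool_case_lid","tab_lip","tab_hinge","hex_fold","sand_block","torch","mug"):
        t=arm.tip_of(p,l) if l!="tool_case_lid" else []
        for q in t[:2]:
            print(l,'tip',np.round(q['uv'],1),round(q['confidence'],2),px2w(p,q['uv']).round(3), ray(p,q['uv'])[1].round(4))
    for l in ("tool_case","tool_case_lid","tab_lip"):
        for q in arm.regions_of(p,l)[:1]:
            v,u=np.nonzero(q['region']&(p['depth']>0)); w=px2w(p,np.c_[u,v])
            print(l,'reg',len(u),round(q['confidence'],2),np.percentile(w,[1,50,99],axis=0).round(3).tolist())
print(arm.get_clock(),arm.get_qpos(),arm.get_tool_rot(),arm.tcp_to_tips)
E
```

```text
pics
scene [ 0.09176673 -0.26028938  0.92545808] [ 0.49429869 -0.30946024 -1.07071589] 441.32355201338095 [-0.06998653  0.          0.          0.          0.        ]
tool_case tip [330.1 270.4] 0.81 [[ 0.546 -0.088 -0.003]] [ 0.4338  0.1641 -0.8859]
tab_lip tip [359.8 216.6] 0.81 [[ 0.551 -0.136  0.248]] [ 0.5542  0.1507 -0.8186]
tab_hinge tip [366.2 278.5] 0.78 [[ 0.512 -0.183  0.101]] [ 0.453   0.0834 -0.8876]
hex_fold tip [351.3 223.8] 0.56 [[ 0.675 -0.084  0.02 ]] [ 0.5346  0.1619 -0.8294]
sand_block tip [138.1 238.1] 0.62 [[0.4   0.357 0.025]] [ 0.272   0.5442 -0.7936]
torch tip [177.  202.9] 0.89 [[0.541 0.35  0.001]] [ 0.3759  0.5109 -0.7731]
mug tip [463.2 285.3] 0.61 [[ 0.607 -0.374  0.072]] [ 0.5135 -0.1132 -0.8506]
tool_case reg 14253 0.73 [[0.334, -0.203, -0.003], [0.506, -0.123, 0.035], [0.762, 0.006, 0.225]]
tool_case_lid reg 6676 0.87 [[0.339, -0.205, 0.002], [0.511, -0.165, 0.152], [0.761, -0.119, 0.244]]
tab_lip reg 6752 0.88 [[0.339, -0.206, -0.0], [0.51, -0.165, 0.151], [0.766, -0.116, 0.244]]
top [ 0.31070305 -0.0178681   1.29951313] [ 0.13430515 -0.15190424 -1.57598075] 456.70358126675245 [-0.03592907  0.          0.          0.          0.        ]
tool_case tip [335.3 244.9] 0.62 [[ 0.539 -0.086  0.005]] [ 0.1732 -0.0519 -0.9835]
tab_lip tip [359.4 220. ] 0.72 [[ 0.571 -0.139  0.181]] [ 0.2252 -0.1046 -0.9687]
hex_fold tip [329.9 196.8] 0.73 [[ 0.683 -0.073  0.003]] [ 0.2757 -0.0408 -0.9604]
sand_block tip [167.6 288.9] 0.95 [[0.415 0.384 0.027]] [ 0.0777  0.3002 -0.9507]
torch tip [182.1 238.2] 0.75 [[0.559 0.35  0.024]] [ 0.1836  0.2726 -0.9445]
mug tip [432.2 206.3] 0.73 [[ 0.649 -0.371  0.014]] [ 0.2459 -0.2566 -0.9347]
tab_lip reg 2774 0.86 [[0.343, -0.21, 0.001], [0.538, -0.155, 0.184], [0.768, -0.119, 0.247]]
1.1 [ 1.60169603e+00  4.01754296e-02  8.48130264e-02  3.80123787e-05
 -1.61552110e+00 -3.33684879e-01] [ 1.86099318e+00 -2.53104615e+00  1.46608304e-04] 0.019
```

View pics/scene0.png

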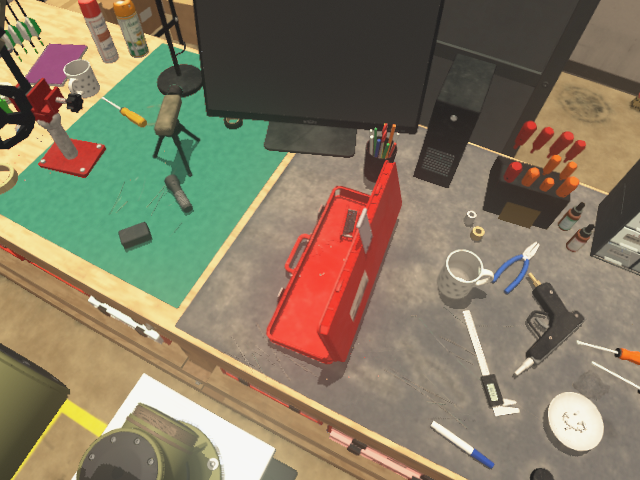

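```bash
python3 - <<'E'
from h import *
# joint fit: lid plane from clouds of both cameras, lip by triangulation
rays={}; lid=[]
for c in ("scene","top"):
    p=arm.read_camera(c)
    for l in ("tab_lip","tool_case"):
        t=arm.tip_of(p,l)
        if t: rays.setdefault(l,[]).append(ray(p,t[0]['uv']))
    for q in arm.regions_of(p,"tab_lip")[:1]:
        m=cv2.erode(q['region'].astype(np.uint8),np.ones((3,3)))>0
        v,u=np.nonzero(m&(p['depth']>0)); w=px2w(p,np.c_[u,v]); lid.append(w)
        np.save('lid_'+c+'.npy',w)
for l,rs in rays.items():
    A=sum(np.eye(3)-np.outer(d,d) for o,d in rs); b=sum((np.eye(3)-np.outer(d,d))@o for o,d in rs)
    x=np.linalg.solve(A,b); print(l,x.round(4),[round(float(np.linalg.norm(np.cross(d,x-o))),4) for o,d in rs])
for w in lid:
    w=w[(w[:,2]>0.06)&(w[:,2]<0.3)]
    best=0;rng=np.random.default_rng(0)
    for _ in range(400):
        s=w[rng.choice(len(w),3,False)]; n=np.cross(s[1]-s[0],s[2]-s[0]); 
        if np.linalg.norm(n)<1e-6: continue
        n/=np.linalg.norm(n); i=abs((w-s[0])@n)<.003
        if i.sum()>best: best=i.sum(); I=i
    c=w[I].mean(0); n=np.linalg.svd(w[I]-c,full_matrices=False)[2][2]; n*=np.sign(n[1])
    print('plane',best,len(w),n.round(4),c.round(4),'yaw',np.arctan2(n[1],n[0]).round(4),'tilt',np.arcsin(n[2]).round(4), np.percentile(w[I],[1,99],axis=0).round(3).tolist())
E
```

```text
tab_lip [ 0.5461 -0.1369  0.2532] [0.0002, 0.0002]
tool_case [ 0.5465 -0.0871 -0.0087] [0.0016, 0.0016]
plane 4303 5736 [-0.0818  0.9568 -0.279 ] [ 0.5258 -0.1704  0.1348] yaw 1.6561 tilt -0.2827 [[0.344, -0.203, 0.062], [0.753, -0.138, 0.234]]
plane 1192 2294 [-0.0803  0.9549 -0.2858] [ 0.5424 -0.1673  0.143 ] yaw 1.6547 tilt -0.2898 [[0.349, -0.201, 0.067], [0.755, -0.135, 0.248]]
```

The scene shows the case's front facing +y. The lid stands up at about (375, 265) px with the steel tab at (363, 230), and the area in front of the case is free. The lid angle is about 1.285 rad. I plan to straddle the lip with open fingers, twisted 30° to narrow the gap: the rear finger pushes and the front finger catches. First I'll check the IK.

```bash
cat >> h.py <<'E'
H=np.array([.549,-.172,.0365]); EX=np.array([.0845,-.9964,0]); EY=np.array([.9964,.0845,0]); EZ=np.array([0,0,1.])
def lip(th): a=th+.1167; return H+.2104*(-np.cos(a)*EX+np.sin(a)*EZ)
PSI,FLIP=np.radians(30),1
def beta(thc): return float(np.interp(thc,[0,1.1],[.8,.3]))
def pose(thc,off=0.,depth=.004,psi=None,flip=None,gap=.0275):
    """TCP pose in which the lower (front) finger carries the lip at lid angle thc. off: m back along the tool"""
    psi=PSI if psi is None else psi; flip=FLIP if flip is None else flip
    b=beta(thc); d=np.sin(b)*EX-np.cos(b)*EZ; j=-np.cos(b)*EX-np.sin(b)*EZ   # j: rear -> front finger
    r=R.from_rotvec(d*psi); x=flip*r.apply(j)
    M=np.c_[x,np.cross(d,x),d]
    return lip(thc)-gap*j+(depth-off)*d, R.from_matrix(M).as_rotvec()
E
python3 - <<'E'
from h import *
print(lip(1.285),lip(0))
for psi in (-.524,.524,0):
  for f in (1,-1):
    print(psi,f)
    for th,off in ((1.12,.10),(1.12,0),(.7,0),(.3,0),(-.05,0),(-.05,.1)):
        p,o=pose(th,off,psi=psi,flip=f); q=arm.solve_ik(p,o)
        print('  ',th,off,np.round(p,3),None if q is None else np.round(q,2))
E
```

```text
[ 0.54600798 -0.13671891  0.24389912] [0.53134213 0.03621663 0.06099799]
-0.524 1
   1.12 0.1 [ 0.543 -0.101  0.335] [ 0.35 -0.11 -0.04  0.29 -1.72 -1.28]
   1.12 0 [ 0.545 -0.131  0.24 ] [ 0.29 -0.13 -0.22  0.29 -1.54 -1.28]
   0.7 0 [ 0.539 -0.055  0.199] [ 0.52 -0.12 -0.38  0.43 -1.53 -1.55]
   0.3 0 [ 0.535 -0.004  0.135] [ 0.67 -0.02 -0.49  0.54 -1.52 -1.78]
   -0.05 0 [0.533 0.015 0.067] [ 0.74  0.12 -0.56  0.61 -1.48 -1.94]
   -0.05 0.1 [0.527 0.087 0.137] [ 0.85  0.12 -0.4   0.55 -1.65 -1.94]
-0.524 -1
   1.12 0.1 [ 0.543 -0.101  0.335] [ 0.35 -0.11 -0.04  0.29 -1.72  1.86]
   1.12 0 [ 0.545 -0.131  0.24 ] [ 0.29 -0.13 -0.22  0.29 -1.54  1.87]
   0.7 0 [ 0.539 -0.055  0.199] [ 0.52 -0.12 -0.38  0.43 -1.53  1.59]
   0.3 0 [ 0.535 -0.004  0.135] [ 0.67 -0.02 -0.49  0.54 -1.52  1.36]
   -0.05 0 [0.533 0.015 0.067] [ 0.74  0.12 -0.56  0.61 -1.48  1.2 ]
   -0.05 0.1 [0.527 0.087 0.137] [ 0.85  0.12 -0.4   0.55 -1.65  1.2 ]
0.524 1
   1.12 0.1 [ 0.543 -0.101  0.335] [ 0.35 -0.11 -0.04  0.29 -1.72 -2.33]
   1.12 0 [ 0.545 -0.131  0.24 ] [ 0.29 -0.13 -0.22  0.29 -1.54 -2.32]
   0.7 0
[... 828 characters left out ...]
 [ 0.539 -0.055  0.199] [ 0.52 -0.12 -0.38  0.43 -1.53 -2.07]
   0.3 0 [ 0.535 -0.004  0.135] [ 0.67 -0.02 -0.49  0.54 -1.52 -2.3 ]
   -0.05 0 [0.533 0.015 0.067] [ 0.74  0.12 -0.56  0.61 -1.48 -2.47]
   -0.05 0.1 [0.527 0.087 0.137] [ 0.85  0.12 -0.4   0.55 -1.65 -2.46]
0 -1
   1.12 0.1 [ 0.543 -0.101  0.335] [ 0.35 -0.11 -0.04  0.29 -1.72  1.34]
   1.12 0 [ 0.545 -0.131  0.24 ] [ 0.29 -0.13 -0.22  0.29 -1.54  1.34]
   0.7 0 [ 0.539 -0.055  0.199] [ 0.52 -0.12 -0.38  0.43 -1.53  1.07]
   0.3 0 [ 0.535 -0.004  0.135] [ 0.67 -0.02 -0.49  0.54 -1.52  0.84]
   -0.05 0 [0.533 0.015 0.067] [ 0.74  0.12 -0.56  0.61 -1.48  0.67]
   -0.05 0.1 [0.527 0.087 0.137] [ 0.85  0.12 -0.4   0.55 -1.65  0.68]
```

```bash
sed -i 's/PSI,FLIP=.*/PSI,FLIP=np.radians(30),-1/' h.py
python3 - <<'E'
from h import *
p,o=pose(1.15,.16); arm.goto(p,o)
p,o=pose(1.15,.10); arm.movel(p,.1,o)
rs=[]
for c in ("wrist","scene","top"):
    im=arm.read_camera(c); 
    if c!="top": save(im,c+'1.png')
    for q in arm.tip_of(im,"tab_lip")[:2]:
        o_,d=ray(im,q['uv']); rs.append((o_,d)); L=lip(1.285); print(c,np.round(q['uv'],1),round(q['confidence'],2),px2w(im,q['uv']).round(3),'miss',np.cross(d,L-o_).round(4), 'closest',(o_+d*((L-o_)@d)).round(4))
print(arm.get_contact_force(),arm.get_tcp_pos(),arm.get_clock(),arm.get_width())
E
```

```text
wrist [314.8 232.1] 0.98 [[ 0.555 -0.136  0.248]] miss [ 0.0003  0.0083 -0.0016] closest [ 0.5543 -0.1373  0.2423]
scene [360.2 215.1] 0.71 [[ 0.556 -0.134  0.244]] miss [-0.0021  0.0087  0.0002] closest [ 0.5531 -0.1351  0.2491]
scene [331.5 268.7] 0.25 [[ 0.549 -0.09   0.002]] miss [-0.0017 -0.1029 -0.0198] closest [ 0.4518 -0.1265  0.1991]
top [360.  221.5] 0.87 [[ 0.516 -0.116  0.405]] miss [-0.0034  0.0062 -0.0015] closest [ 0.5522 -0.1331  0.2449]
[-0.61611565  0.02188607  0.25574535] [ 0.54360816 -0.10699957  0.33748964] 5.2667 0.08552128579765014
```

View pics/wrist1.png

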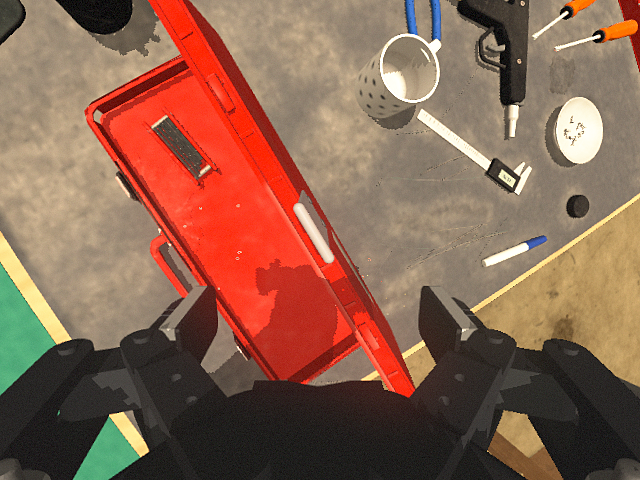

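View pics/scene1.png

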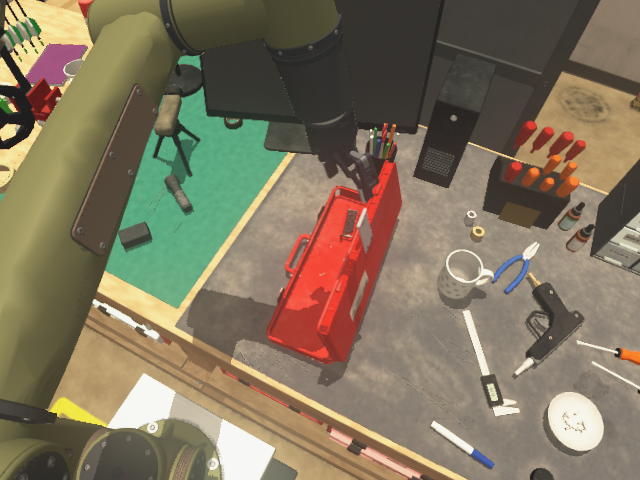

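The lip is 8 mm farther along x than I had estimated, so I'll shift the model. Next I'll measure the fingertip depth and descend around the lip, stopping on contact.

```bash
sed -i 's/^H=np.array(\[.549,-.172,.0365\])/H=np.array([.557,-.1715,.0375])/' h.py
python3 - <<'E'
from h import *
im=arm.read_camera("wrist"); T=R.from_rotvec(arm.get_tool_rot()).as_matrix(); t=np.array(arm.get_tcp_pos())
w=px2w(im,[(u,v) for u,v in ((212,289),(208,296),(424,290),(432,296),(190,320),(450,320))]); print(((w-t)@T).round(4))
f0=np.array(arm.get_contact_force())
p,o=pose(1.15,.10); arm.movel(p,.08,o)
p,o=pose(1.15,0,depth=.008); print('hit',arm.movel(p,.05,o,contact_N=2.5))
print(np.array(arm.get_contact_force())-f0,arm.get_tcp_pos(),p)
im=arm.read_camera("wrist"); save(im,'wrist2.png')
for q in arm.tip_of(im,"tab_lip")[:1]:
    o_,d=ray(im,q['uv']); L=lip(1.285); print(np.round(q['uv'],1),q['confidence'],px2w(im,q['uv']).round(3),(o_+d*((L-o_)@d)).round(4),L)
E
```

```text
[[-0.0436 -0.0086  0.0034]
 [-0.0435 -0.0082 -0.0024]
 [ 0.0414 -0.009   0.0017]
 [ 0.0417 -0.0103 -0.0067]
 [-0.0437 -0.0083 -0.0213]
 [ 0.0419 -0.0101 -0.0246]]
hit False
[-0.04021952 -0.58493085 -0.37692525] [ 0.55416925 -0.1372142   0.2389778 ] [ 0.55409621 -0.13725933  0.23873053]
[319.7 314.1] 0.66 [[ 0.557 -0.136  0.246]] [ 0.5561 -0.1364  0.244 ] [ 0.55400798 -0.13621891  0.24489912]
```

View pics/wrist2.png

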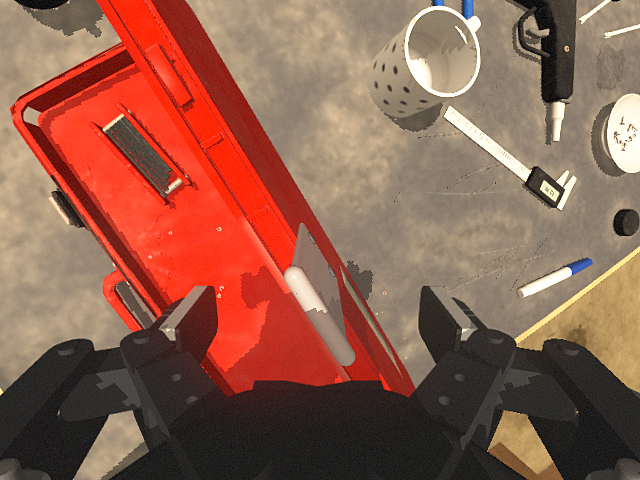

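The open fingertips reach about 5 mm past the TCP, and the lip, at (320, 314), is centred between them. I'll go 10 mm deeper, then push slowly in small steps and track the lid angle with the wrist camera.

```bash
cat >> h.py <<'E'
ths=np.linspace(-.1,1.6,341); LP=np.array([lip(t) for t in ths])
def lid_angle(cam="wrist"):
    im=arm.read_camera(cam); q=arm.tip_of(im,"tab_lip")
    if not q or q[0]['confidence']<.4: return None,im
    o,d=ray(im,q[0]['uv']); m=np.linalg.norm(np.cross(LP-o,d),axis=1); return (round(ths[m.argmin()],3),round(m.min(),3)),im
E
python3 - <<'E'
from h import *
f0=np.array(arm.get_contact_force())
p,o=pose(1.15,0,depth=.018); print(arm.movel(p,.05,o,contact_N=3))
f0=np.array(arm.get_contact_force())
th=1.15
while th>.80:
    th-=.03; p,o=pose(th,depth=.018); arm.movel(p,.03,o)
    a,im=lid_angle(); f=np.array(arm.get_contact_force())-f0
    print(round(th,2),a,f.round(2),round(arm.get_clock(),2))
    if a and a[1]<.02 and a[0]<th+.06 and a[0]<1.1: break
arm.pause(.3); a,im=lid_angle(); print(a,np.array(arm.get_contact_force())-f0); save(im,'wrist3.png')
E
```

```text
False
1.12 (np.float64(1.285), np.float64(0.002)) [ 0.55 -0.18  0.1 ] 8.71
1.09 (np.float64(1.285), np.float64(0.002)) [ 1.07 -0.36 -0.54] 9.17
1.06 (np.float64(1.29), np.float64(0.002)) [ 0.33 -0.1  -0.23] 9.62
1.03 (np.float64(1.285), np.float64(0.002)) [-0.02 -0.17 -0.29] 10.07
1.0 (np.float64(1.285), np.float64(0.001)) [ 0.09 -0.38  0.89] 10.52
0.97 (np.float64(1.255), np.float64(0.003)) [-0.06 -0.73 -1.23] 10.97
0.94 (np.float64(1.225), np.float64(0.002)) [-0.05 -0.14 -0.14] 11.42
0.91 (np.float64(1.19), np.float64(0.002)) [ 0.22 -0.49 -0.35] 11.87
0.88 (np.float64(1.155), np.float64(0.002)) [0.76 0.27 0.3 ] 12.32
0.85 (np.float64(1.09), np.float64(0.002)) [ 0.26 -0.29 -0.06] 12.77
0.82 (np.float64(0.79), np.float64(0.002)) [0.11 0.62 0.15] 13.22
None [ 0.27341033  1.05926742 -0.36829329]
```

```bash
python3 - <<'E'
from h import *
f0=np.array(arm.get_contact_force())
for th in (.75,.65,.55,.45,.35,.25,.18,.12):
    p,o=pose(th,depth=float(np.interp(th,[0,.8],[.012,.018]))); arm.movel(p,.05,o)
    a,im=lid_angle(); print(th,a,(np.array(arm.get_contact_force())-f0).round(2),round(arm.get_clock(),2))
im=arm.read_camera("wrist"); save(im,'wrist4.png')
im2=arm.read_camera("scene"); cv2.imwrite('pics/both4.png',np.vstack([cv2.resize(im['pixels'],(400,300)),im2['pixels'][150:390,200:520].repeat(1,0)[:, :].copy() if 0 else cv2.resize(im2['pixels'][150:390,200:520],(400,300))])[:,:,::-1])
E
```

```text
0.75 (np.float64(0.72), np.float64(0.003)) [ 0.1  -0.8  -1.18] 14.14
0.65 (np.float64(0.615), np.float64(0.002)) [ 0.4  -0.63 -1.43] 14.79
0.55 (np.float64(0.52), np.float64(0.002)) [-0.14 -0.13 -0.81] 15.43
0.45 (np.float64(0.42), np.float64(0.001)) [ 0.37 -0.25 -0.48] 16.07
0.35 (np.float64(0.32), np.float64(0.003)) [-0.64 -1.67 -1.02] 16.72
0.25 (np.float64(0.22), np.float64(0.003)) [ 0.5  -1.08 -0.81] 17.36
0.18 (np.float64(0.15), np.float64(0.002)) [ 2.1  -0.27 -1.09] 17.88
0.12 (np.float64(0.08), np.float64(0.002)) [ 1.3   0.05 -0.66] 18.37
```

View pics/both4.png

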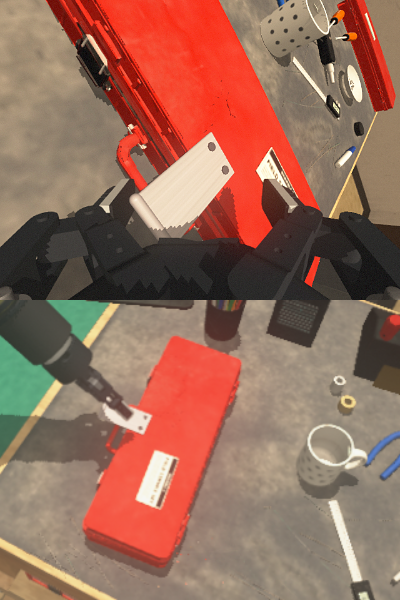

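The lid is supported on the lower finger at about 0.08 rad, and the fingers are clear of the handle and lid top. I'll finish the lowering, withdraw along the tool axis and check.

```bash
python3 - <<'E'
from h import *
for th in (.09,.06,.03,.0,-.02,-.04):
    p,o=pose(th,depth=.012); arm.movel(p,.02,o)
    a,im=lid_angle(); print(th,a,np.array(arm.get_contact_force()).round(2),round(arm.get_clock(),2))
for off in (.03,.12):
    p,o=pose(-.04,off,depth=.012); arm.movel(p,.06,o); print(lid_angle()[0],np.array(arm.get_contact_force()).round(2))
arm.movel(p+np.array([0,.1,.08]),.15,o)
for c in ("scene","wrist"):
    a,im=lid_angle(c); print(c,a)
    if c=="scene":
        save(im,'scene5.png')
        for l in ("tool_case","sand_block","torch","mug"):
            for q in arm.tip_of(im,l)[:1]: print(l,np.round(q['uv'],1),round(q['confidence'],2))
        for q in arm.regions_of(im,"tool_case_lid")[:1]:
            v,u=np.nonzero(cv2.erode(q['region'].astype(np.uint8),np.ones((9,9)))); w=px2w(im,np.c_[u,v]); w=w[abs(w[:,2]-np.median(w[:,2]))<.006]; c0=w.mean(0)
            n=np.linalg.svd(w-c0,full_matrices=False)[2][2]; n*=np.sign(n[2]); print('lid plane',c0.round(4),n.round(4),'angle',(-n@EX).round(4))
print(arm.get_clock(),arm.get_tcp_pos())
E
```

```text
0.09 (np.float64(0.06), np.float64(0.002)) [ 0.38  0.47 -1.54] 18.99
0.06 (np.float64(0.025), np.float64(0.001)) [ 0.93  1.43 -0.81] 19.54
0.03 (np.float64(0.0), np.float64(0.002)) [0.97 0.07 0.15] 20.09
0.0 (np.float64(0.01), np.float64(0.002)) [ 1.04 -0.56  0.94] 20.64
-0.02 (np.float64(0.0), np.float64(0.002)) [ 0.64 -0.15  0.15] 21.1
-0.04 (np.float64(-0.005), np.float64(0.001)) [ 0.4  -0.49 -0.04] 21.56
(np.float64(-0.005), np.float64(0.001)) [-0.13 -0.9   0.06]
(np.float64(0.01), np.float64(0.001)) [0.61 0.4  0.56]
scene (np.float64(-0.025), np.float64(0.0))
tool_case [329.8 271.7] 0.91
sand_block [137.9 235.8] 0.76
mug [461. 280.] 0.86
lid plane [ 0.5225 -0.099   0.0575] [ 0.001  -0.0043  1.    ] angle -0.0044
wrist (np.float64(0.01), np.float64(0.001))
25.5083 [0.53433263 0.19546717 0.22856868]
```

View pics/scene5.png

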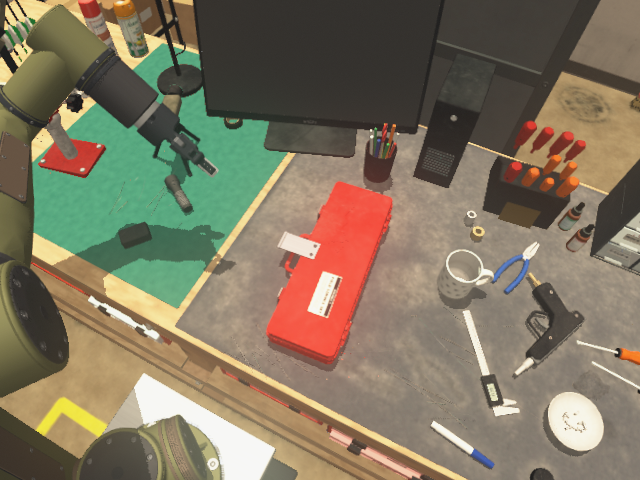

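The picture shows the lid shut, with the tab at (300, 245). The case, block, torch and mug are where they were, and the gripper is clear at (205, 165).

```bash
python3 -c "
from rig import arm
arm.pause(.3); print(arm.get_contact_force(),arm.get_clock()); arm.finish_job()"
```

```text
[ 0.06772207  0.484019   -0.52743693] 25.8083
the job is handed in; nothing more can be done
```

The lid is shut without slamming, and I handed the job in at 25.8 s; it reports no verdict. I straddled the tab lip with the open fingers and pushed slowly with the rear finger. The lid tipped at about 1.15 rad and came to rest on the front finger at about 0.79 rad. I lowered it on that finger at 0.02–0.05 m/s until shut, then withdrew along the tool axis.

**Lid:** the last wrist view put it at 0.01 rad. The lid plane in the scene camera's depth image gave -0.004 rad, and the lip point in the same image gave -0.025 rad. They differ by a few hundredths of a radian, but all are below the 0.03 limit.

**Case and other things:** the case origin, sanding block and mug were within about 6 px of their first detections. The torch was not detected in the last check, but the picture shows it where it was. The hex keys are inside the shut case, so I could not check them.

**Forces:** the wrist force readings I took stayed around 2 N. They were sampled between moves, so they would not show the peak at the moment of the catch.

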